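Finish three waiting orders

TASK

Three orders wait on three wooden serving boards, each with its main item on the far half; put the small things that belong to them on the boards. Set the condiment sachet flat in the middle of the near half of the board with the cardboard carton, the salt shaker in the middle of the near half of the board with the lidded soup pot, the empty tumbler in the middle of the near half of the board with the drink can, and the black sauce cup on top of the carton, in the middle of its lid. Everything ends up standing upright, and the carton, the soup pot and the can stay where they are.

Things in the scene. Friction and masses are not known exactly. Their poses are not given: they have to be found in the camera images.
- tray_left: left of three like wooden serving boards, fixed; 200 mm long (its x, away from the robot), 100 wide (its y, to the left). Origin: centre of underside. Floor 5 mm up; rim and a ridge across the middle (6 mm wide, to 9 mm up) part it into a near half, centred at x = -48 mm, and a far half, centred at x = +48 mm, each 91 x 88 mm inside. One main item stands on the far half; which one varies
- tray_middle: middle of three like wooden serving boards, fixed; 200 mm long (its x, away from the robot), 100 wide (its y, to the left). Origin: centre of underside. Floor 5 mm up; rim and a ridge across the middle (6 mm wide, to 9 mm up) part it into a near half, centred at x = -48 mm, and a far half, centred at x = +48 mm, each 91 x 88 mm inside. One main item stands on the far half; which one varies
- tray_right: right of three like wooden serving boards, fixed; 200 mm long (its x, away from the robot), 100 wide (its y, to the left). Origin: centre of underside. Floor 5 mm up; rim and a ridge across the middle (6 mm wide, to 9 mm up) part it into a near half, centred at x = -48 mm, and a far half, centred at x = +48 mm, each 91 x 88 mm inside. One main item stands on the far half; which one varies
- carton: closed snack carton of brown cardboard, square, 72 x 72 x 50 mm high with a flat lid; stands on the far half of one of the boards. Origin at the centre of its underside, z up. 280 g, loose
- soup_pot: round white paper soup pot with a black lid, 76 mm across the lid, 62 mm high; stands on the far half of one of the boards. Origin at the centre of its underside, z up. 300 g, loose
- can: slim drink can, 53 mm across, 134 mm high; stands on the far half of one of the boards. Origin at the centre of its underside, z up. About 270 g, loose
- tumbler: empty plain grey tumbler, open at the top, 62 mm across the rim, 85 mm high, 60 g, rigid; stands upright on the worktop at the left. Origin at the centre of its underside, z up. May be gripped round the outside from above, about 55 mm up
- salt_shaker: white faceted salt shaker with a domed top, 40 mm across, 81 mm high, 130 g; stands upright on the worktop at the left. Origin at the centre of its underside, z up. Grip its body about 40 mm up; only the lowest 58 mm are solid
- sauce_cup: small black open sauce cup, 51 mm across the rim, 36 mm across the foot, 29 mm high, 12 g, rigid; stands upright on the worktop at the left. Origin at the centre of its underside, z up. May be gripped across its outside at the rim
- sachet: condiment sachet, white with a red band, rigid, 56 (x) x 34 (y) x 16 mm, 8 g; lies flat on the worktop at the left, its long x axis within 0.6 rad of straight ahead. Origin at the centre of its underside, z up. Pinch it across its 34 mm width. (The four small things stand 2 by 2, in any order, about 14 cm apart; a white cutlery sleeve, 150 mm long, 9 high, lies between the near and the far two and is not needed)
There are look-alikes about, which are no part of the job. Leave any green or turquoise look-alike of the soup_pot alone.

How it is judged:
At the end, for the whole second after the job is handed in: Sachet, salt shaker and tumbler lie or stand (within 0.2 rad) on the near halves of the boards of carton, soup pot and can, each within 15 mm of the centre along x and y; cup on the lid within 15 mm of centre; carton, pot and can upright, on their far halves (20 mm), moved under 20 mm; all at rest (((x of carton in the frame of tray_left between 0.028 and 0.068 m and y of carton in the frame of tray_left between -0.02 and 0.02 m and z of carton in the frame of tray_left between 0 and 0.012 m and x of sachet in the frame of tray_left between -0.063 and -0.033 m and y of sachet in the frame of tray_left between -0.015 and 0.015 m and z of sachet in the frame of tray_left between 0 and 0.012 m) or (x of carton in the frame of tray_middle between 0.028 and 0.068 m and y of carton in the frame of tray_middle between -0.02 and 0.02 m and z of carton in the frame of tray_middle between 0 and 0.012 m and x of sachet in the frame of tray_middle between -0.063 and -0.033 m and y of sachet in the frame of tray_middle between -0.015 and 0.015 m and z of sachet in the frame of tray_middle between 0 and 0.012 m) or (x of carton in the frame of tray_right between 0.028 and 0.068 m and y of carton in the frame of tray_right between -0.02 and 0.02 m and z of carton in the frame of tray_right between 0 and 0.012 m and x of sachet in the frame of tray_right between -0.063 and -0.033 m and y of sachet in the frame of tray_right between -0.015 and 0.015 m and z of sachet in the frame of tray_right between 0 and 0.012 m)) and ((x of soup_pot in the frame of tray_left between 0.028 and 0.068 m and y of soup_pot in the frame of tray_left between -0.02 and 0.02 m and z of soup_pot in the frame of tray_left between 0 and 0.012 m and x of salt_shaker in the frame of tray_left between -0.063 and -0.033 m and y of salt_shaker in the frame of tray_left between -0.015 and 0.015 m and z of salt_shaker in the frame of tray_left between 0 and 0.012 m) or (x of soup_pot in the frame of tray_middle between 0.028 and 0.068 m and y of soup_pot in the frame of tray_middle between -0.02 and 0.02 m and z of soup_pot in the frame of tray_middle between 0 and 0.012 m and x of salt_shaker in the frame of tray_middle between -0.063 and -0.033 m and y of salt_shaker in the frame of tray_middle between -0.015 and 0.015 m and z of salt_shaker in the frame of tray_middle between 0 and 0.012 m) or (x of soup_pot in the frame of tray_right between 0.028 and 0.068 m and y of soup_pot in the frame of tray_right between -0.02 and 0.02 m and z of soup_pot in the frame of tray_right between 0 and 0.012 m and x of salt_shaker in the frame of tray_right between -0.063 and -0.033 m and y of salt_shaker in the frame of tray_right between -0.015 and 0.015 m and z of salt_shaker in the frame of tray_right between 0 and 0.012 m)) and ((x of can in the frame of tray_left between 0.028 and 0.068 m and y of can in the frame of tray_left between -0.02 and 0.02 m and z of can in the frame of tray_left between 0 and 0.012 m and x of tumbler in the frame of tray_left between -0.063 and -0.033 m and y of tumbler in the frame of tray_left between -0.015 and 0.015 m and z of tumbler in the frame of tray_left between 0 and 0.012 m) or (x of can in the frame of tray_middle between 0.028 and 0.068 m and y of can in the frame of tray_middle between -0.02 and 0.02 m and z of can in the frame of tray_middle between 0 and 0.012 m and x of tumbler in the frame of tray_middle between -0.063 and -0.033 m and y of tumbler in the frame of tray_middle between -0.015 and 0.015 m and z of tumbler in the frame of tray_middle between 0 and 0.012 m) or (x of can in the frame of tray_right between 0.028 and 0.068 m and y of can in the frame of tray_right between -0.02 and 0.02 m and z of can in the frame of tray_right between 0 and 0.012 m and x of tumbler in the frame of tray_right between -0.063 and -0.033 m and y of tumbler in the frame of tray_right between -0.015 and 0.015 m and z of tumbler in the frame of tray_right between 0 and 0.012 m)) and horizontal distance between sauce_cup and carton below 0.015 m and z of sauce_cup in the frame of carton between 0.045 and 0.056 m and angle between each of tumbler, salt_shaker, sauce_cup, sachet, carton, soup_pot, can's own z axis and vertical below 0.2 rad and linear speed of each of tumbler, salt_shaker, sauce_cup, sachet, carton, soup_pot, can below 0.02 m/s and distance of each of carton, soup_pot, can from where it was at the start of the episode below 0.02 m); the robot touches nothing.
It also fails if it takes over 120 s, if anything falls off the work surface, if the arm or the gripper's body presses on something with over 40 N, if the wrist force passes 120 N, or if a joint passes its speed limit or range.

ROBOT

A 6-joint arm with a two-finger parallel gripper is mounted at the origin on a cart in front of the work surface, level with it; the furniture and walls round the work are solid. World frame = base frame: x ahead of the robot, y to its left, z up, the work surface at z = 0. Lengths are in m, angles in rad, forces in N, time in s.
With the tool pointing down it reaches from about 0.225 to 0.875 m from the base axis. Payload 3.4 kg.
Tool frame: the origin (TCP) lies on the mounting face of the last link; the fingertips stand 173 mm ahead of it and the grasp point (between the pads) lies 155 mm ahead of it; y points along the fingers, x is the direction in which the jaws open and shut, and the axes are right-handed (so a half turn about y gives the same grasp; the last joint's range is limited). The gripper opens to 85 mm and grips with 20 to 120 N. Pads are 22 mm wide; open, the fingers measure 114 mm over their backs; the gripper's body (76 mm by 85 mm) begins 54 mm behind the grasp point. The pads swing forward as they close: fully open they stand 13 mm farther back than shut.
Start: joints at [-1.294, 0.276, 1.505, -0, 1.361, -0.121], TCP at [0.223, -0.53, 0.405] pointing down, gripper open.
Joint ranges: [-2.89, 2.89], [-0.75, 2.08], [0.22, 2.7], [-1.18, 4.32], [0.11, 2.71], [-2.7, 2.7]. Speed limits (rad/s): [2.57, 2.57, 3.14, 3.14, 3.14, 3.14].

INTERFACE

Orientations are given as a unit quaternion [w, x, y, z].
In Python, from rig import manip, vision, ticket gives the robot as it stands.
- The arm moves only by the tool arm_command, never from a script. Its argument "increments" is one flat list of numbers, 7 for each row, row after row: the turn, a rotation vector about the tool's x, y, z in rad, then the shift along the tool's x, y, z in cm, then the closure, from 0 (fully open) to 1 (shut). In form: [wx, wy, wz, tx, ty, tz, hand, wx, wy, wz, tx, ty, tz, hand, ...]. A call has 1 to 8 rows; each row shifts and turns the commanded pose from where the row before left it, along the tool's axes as they then stand; what a row does not reach is not made up. A row lasts 1/8 s, in which the tool goes at most 62.5 mm and 10.7 degrees, less where a joint would pass 70% of its speed; a pose out of reach is approached as far as the arm can. A call is refused whole if a number of a shift passes 6.25 or a number of a turn 0.188, either way. A call with a gripper value outside its range is refused whole. The fingers move at their own pace and stop on an object; "grip_force" is the grip in N (left out, the last holds). Time passes only in rows, so rows that do not move let the fingers close. It gives the time, the measured TCP pose, the force and the opening at its end, in the units of the state.
- manip.get_state(): the state, without advancing time (a new reading comes with each control period).
- vision.get_image(name): name is "scene" or "top"; returns the picture (480x640x3 uint8, red, green, blue); there is no depth.
- vision.camera_params(name): a dict with "vfov" (degrees; the focal length in pixels is half the picture's height over the tangent of half this angle, whatever the lens; pixels are square), "cx", "cy" (the principal point, pixels), "distortion" ([k1, k2, p1, p2, k3] as OpenCV has them; the pictures are not rectified), "R" (3x3) and "t" (3): a world point X has camera coordinates R X + t. Camera axes: x right, y down, z forward; pixel columns grow to the right and rows downward; lengths in m; the calibration is good to about 2 mm. A picture is of the moment at which its call begins. camera_params takes no time and is no camera call.
- ticket.sign_off(): hands the job in, once; it reports no verdict.
The state is a dict: "clock": time; "qpos": joint angles; "qd": joint speeds; "effort": joint torques, N m; "position": TCP position; "ee_rot": TCP orientation; "contact_force": force on the tool from outside, world axes, zero at the start; "moment": the same for the moment, N m; "width": finger opening in m.
Only numpy, scipy, OpenCV 4.12 (cv2) and the standard library are available. Lean on these libraries where they do the work, as an engineer would, in place of code of your own. Each camera call takes 0.05 s, during which the arm holds its last target.

## Working session

There is one attempt and no reset: what is moved stays moved. The work goes in short steps, Python scripts to look and compute and a tool call to move; the robot and the scene stay as the last step left them, time stands still between calls to the robot, and variables do not carry over. Pictures are saved under pics/ and viewed, and the job is handed in when it is done.

Besides the shell and the picture viewer there is one more tool, called after ">>>" as name(argument=value, ...), one argument or row to a line, values as JSON. arm_command: Moves the arm, as the interface text tells. Its arguments: {"type":"object","properties":{"increments":{"type":"array"},"grip_force":{"type":"number"}},"required":["increments"]}

```bash
mkdir -p pics; python3 - <<'E'
from rig import manip, vision, ticket
import cv2,json
for n in("scene","top"):
    im=vision.get_image(n); cv2.imwrite(f"pics/{n}0.png",im[:,:,::-1])
    p=vision.camera_params(n); print(n,p)
print(manip.get_state())
E
```

```text
scene {'vfov': 48.11312917809988, 'cx': 314.6408397448536, 'cy': 241.45914619027218, 'distortion': array([-0.1542234,  0.       ,  0.       ,  0.       ,  0.       ]), 'R': array([[-0.85660028, -0.51587796, -0.01028983],
       [-0.29887989,  0.51233995, -0.80509539],
       [ 0.42060286, -0.68656952, -0.59305609]]), 't': array([0.44547952, 0.19903805, 1.08161626])}
top {'vfov': 55.211030161057955, 'cx': 322.57374552722115, 'cy': 243.09593130194327, 'distortion': array([-0.01486125,  0.        ,  0.        ,  0.        ,  0.        ]), 'R': array([[ 0.00824042, -0.99994507, -0.00647747],
       [-0.99462938, -0.00752793, -0.10322653],
       [ 0.1031721 ,  0.00729331, -0.99463678]]), 't': array([-0.04309781,  0.55763722,  1.02823194])}
{'clock': 0.1, 'qpos': array([-1.29399844e+00,  2.76539740e-01,  1.50602637e+00, -2.10738096e-05,
        1.36073250e+00, -1.20967711e-01]), 'qd': array([-0.00018565, -0.00200739, -0.00371361, -0.00083415, -0.0015897 ,
        0.00095245]), 'effort': array([ 1.21876757e-03, -4.17699158e+01, -2.46404010e+01, -2.55913856e-04,
        5.81654444e-03, -1.77243760e-05]), 'position': array([ 0.22268556, -0.52991347,  0.40391352]), 'ee_rot': array([ 0.58931821, -0.58854529,  0.39181851, -0.39089226]), 'contact_force': array([ 0.05841561,  0.42657838, -0.18345386]), 'moment': array([ 0.01147475,  0.04813305, -0.00535444]), 'width': 0.08555050433420974}
```

View pics/scene0.png

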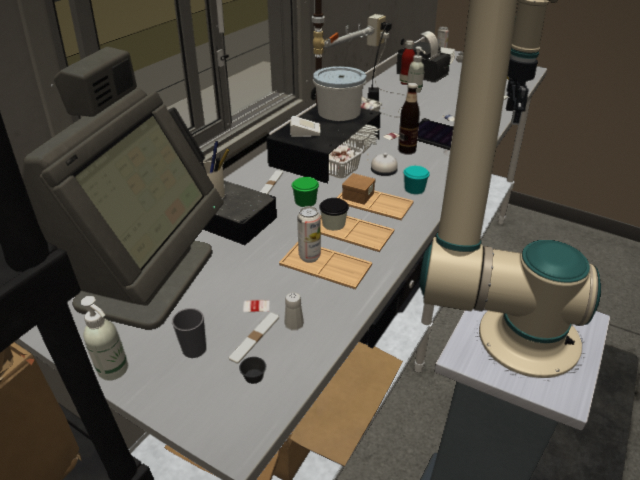

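View pics/top0.png

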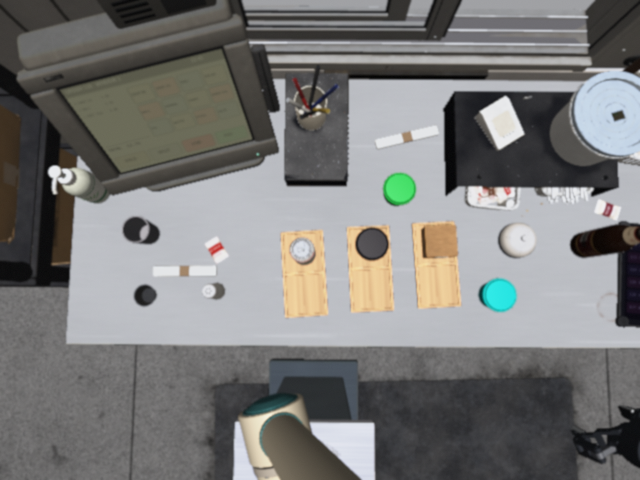

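The top view shows the tumbler (141,230), sachet (217,250), cup (145,295) and shaker (212,291). The boards are at (304,274) with the can, (370,269) with the black-lidded pot and (436,264) with the carton. Look-alikes: the green pot at (400,189) and the turquoise pot at (499,295), which I'll leave alone. The second sachet at (608,210), at the far right, isn't on the left worktop, so it isn't ours. Next I'll enlarge some crops.

```bash
python3 - <<'E'
import cv2
t=cv2.imread("pics/top0.png"); s=cv2.imread("pics/scene0.png")
cv2.imwrite("pics/t_left.png",cv2.resize(t[205:315,110:250],None,fx=5,fy=5,interpolation=cv2.INTER_CUBIC))
cv2.imwrite("pics/t_boards.png",cv2.resize(t[210:330,270:470],None,fx=4,fy=4,interpolation=cv2.INTER_CUBIC))
cv2.imwrite("pics/s_left.png",cv2.resize(s[280:390,165:315],None,fx=5,fy=5,interpolation=cv2.INTER_CUBIC))
cv2.imwrite("pics/s_boards.png",cv2.resize(s[170:290,270:430],None,fx=5,fy=5,interpolation=cv2.INTER_CUBIC))
E
```

```text
(no output)
```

View pics/t_left.png

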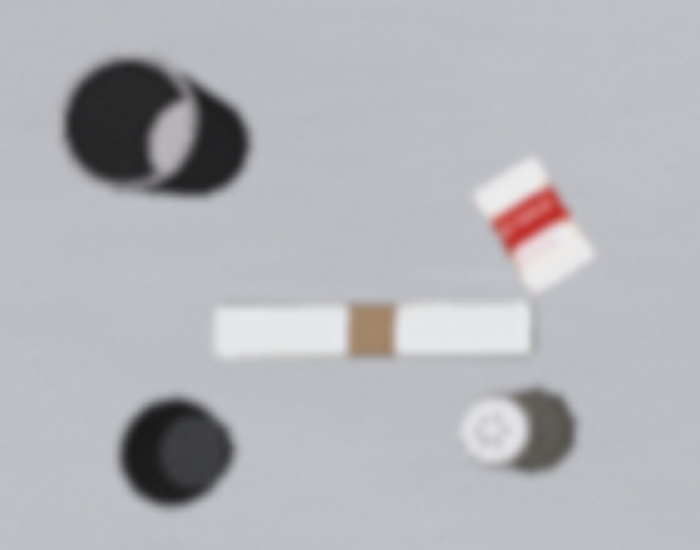

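View pics/t_boards.png

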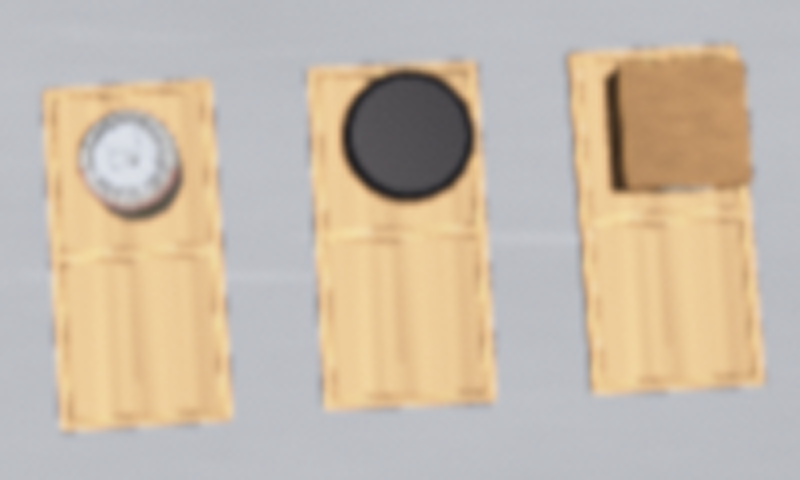

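View pics/s_left.png

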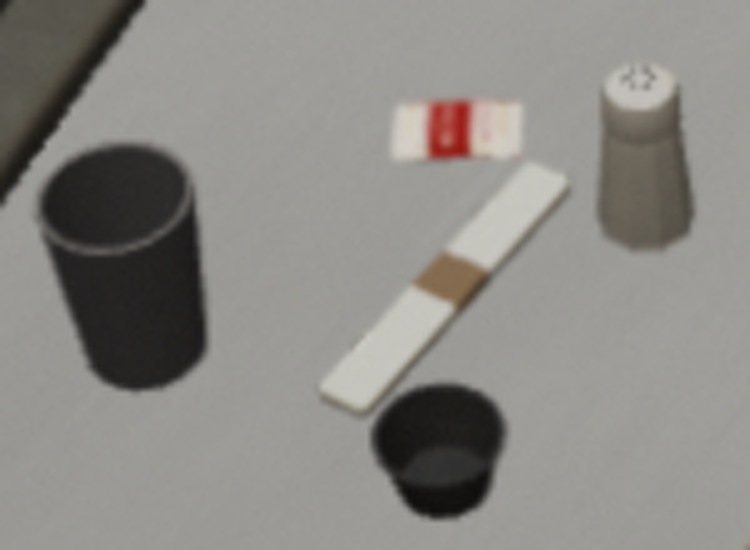

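View pics/s_boards.png

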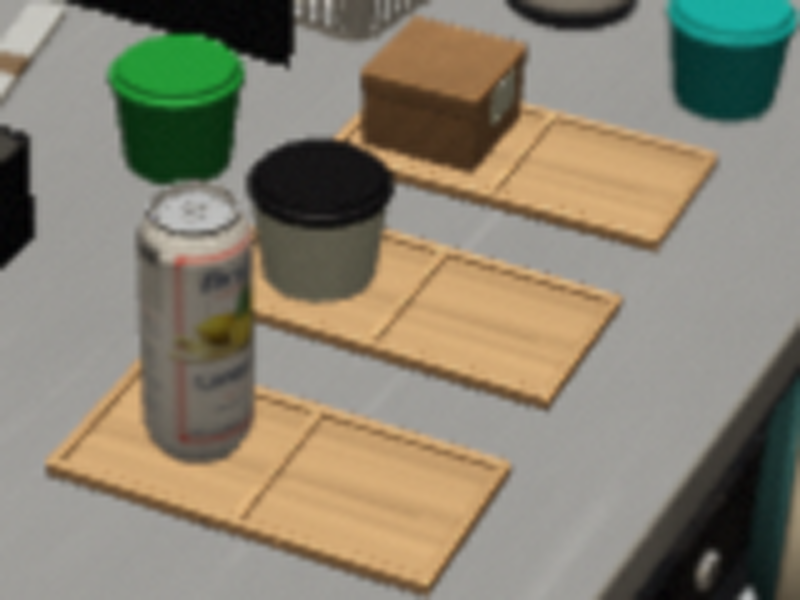

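Everything is identified: can, pot and carton are on the left, middle and right boards. Now I'll compute positions.

```bash
cat > h.py <<'E'
import numpy as np, cv2
from rig import manip, vision, ticket
from scipy.spatial.transform import Rotation as Ro
def cam(n):
    p=vision.camera_params(n); f=240/np.tan(np.radians(p['vfov'])/2)
    return np.array([[f,0,p['cx']],[0,f,p['cy']],[0,0,1]]),np.array(p['distortion']),p['R'],p['t']
def w(n,uv,z):
    K,D,R,t=cam(n); q=cv2.undistortPoints(np.array([[uv]],float),K,D)[0,0]
    d=R.T@np.array([q[0],q[1],1]); c=-R.T@t; return c+d*(z-c[2])/d[2]
def crop(uv,f,x0,y0): return ((uv[0]+.5)/f-.5+x0,(uv[1]+.5)/f-.5+y0)
def px(n,X):
    K,D,R,t=cam(n); return cv2.projectPoints(np.array([X],float),cv2.Rodrigues(R)[0],t,K,D)[0].reshape(-1)
E
python3 - <<'E'
from h import *
np.set_printoptions(precision=4,suppress=True)
L=lambda u,v,z:w("top",crop((u,v),5,110,205),z)[:2]
B=lambda u,v,z:w("top",crop((u,v),4,270,210),z)[:2]
S=lambda u,v,z:w("scene",crop((u,v),5,165,280),z)[:2]
SB=lambda u,v,z:w("scene",crop((u,v),5,270,170),z)[:2]
print("tum",L(131,122,.085),L(198,145,0),S(116,197,.085))
print("cup",L(175,451,.029),S(439,436,.029), "foot",L(196,451,.003))
c=np.array([L(*p,.016) for p in[(472,192),(537,155),(596,254),(533,296)]]);print("sach",c.mean(0),c)
e=(c[0]+c[1]-c[2]-c[3]);print("yaw",np.arctan2(e[1],e[0]), np.linalg.norm(e)/2)
print("sachS",S(457,127,.016))
print("shak",L(495,430,.078),L(534,431,0),S(639,84,.079))
for n,P in dict(l=[(43,90),(212,80),(233,420),(63,432)],m=[(307,68),(477,60),(496,402),(325,410)],r=[(570,50),(740,45),(764,383),(594,394)]).items():
    c=np.array([B(*p,.009) for p in P]); e=c[0]+c[1]-c[2]-c[3]; l=np.linalg.norm(e)/2; e/=np.linalg.norm(e)
    print(n,c.mean(0),"yaw",np.arctan2(e[1],e[0]),l,np.linalg.norm(c[0]-c[1]),"near",c.mean(0)-.048*e,"far",c.mean(0)+.048*e)
for n,P in dict(l=[(45,466),(510,464),(430,592)],m=[(621,298),(548,406)],r=[(716,156),(657,248)]).items(): print(n,[SB(*p,.009) for p in P])
c=np.array([B(*p,.055) for p in[(620,58),(747,55),(751,188),(626,190)]]);print("carton",c.mean(0),c)
print("cartonS",np.mean([SB(*p,.055) for p in[(420,17),(525,45),(485,102),(362,70)]],0))
print("can",B(130,157,.139),SB(195,210,.139),"pot",B(408,135,.067),SB(321,182,.067))
E
```

```text
tum [0.5802 0.3717] [0.5806 0.3747] [0.5785 0.3728]
cup [0.436  0.3673] [0.4341 0.3678] foot [0.4358 0.3677]
sach [0.5426 0.2088] [[0.5574 0.2385]
 [0.575  0.2086]
 [0.5288 0.1795]
 [0.509  0.2084]]
yaw 0.5591368107225616 0.055811676580467505
sachS [0.5367 0.216 ]
shak [0.447  0.2083] [0.4465 0.2097] [0.4446 0.2103]
l [0.4894 0.0041] yaw 0.07247010672690685 0.19889661806252726 0.0996146796338725 near [0.4415 0.0006] far [0.5372 0.0076]
m [ 0.5025 -0.1494] yaw 0.0518208774405201 0.1995492063314984 0.10018335291651405 near [ 0.4546 -0.1519] far [ 0.5505 -0.147 ]
r [ 0.5136 -0.3045] yaw 0.05335580427836017 0.1993170152452457 0.10026919772037095 near [ 0.4657 -0.3071] far [ 0.5616 -0.3019]
l [array([0.5815, 0.0639]), array([ 0.3915, -0.0489]), array([0.3817, 0.0517])]
m [array([ 0.4025, -0.2013]), array([ 0.3955, -0.0991])]
r [array([ 0.4134, -0.3551]), array([ 0.405 , -0.2534])]
carton [ 0.5637 -0.305 ] [[ 0.6    -0.2685]
 [ 0.6022 -0.3401]
 [ 0.5271 -0.3407]
 [ 0.5254 -0.2707]]
cartonS [ 0.5578 -0.3043]
can [0.5342 0.0025] [0.5301 0.0071] pot [ 0.5542 -0.1478] [ 0.5469 -0.1405]
```

```bash
cat >> h.py <<'E'
def pose():
    s=manip.get_state(); q=s['ee_rot']; return s,np.array(s['position']),Ro.from_quat([q[1],q[2],q[3],q[0]])
def plan(target,jaw=None):
    """shift in tool cm from current pose to target TCP; turn (rotvec tool) so jaw axis (world angle mod pi) & tool straight down"""
    s,p,R=pose(); X=R.as_matrix()
    a=np.arctan2(X[1,0],X[0,0])
    g=a if jaw is None else jaw+np.pi*round((a-jaw)/np.pi)
    x=np.array([np.cos(g),np.sin(g),0]); z=np.array([0,0,-1.]); T=np.c_[x,np.cross(z,x),z]
    rv=Ro.from_matrix(X.T@T).as_rotvec()
    d=np.array(target)-p
    np.set_printoptions(precision=3,suppress=True)
    print("t",round(s['clock'],2),"pos",p,"jaw",round(a,3),"w",round(s['width'],4),"q6",round(s['qpos'][5],3))
    print("turn",rv,"shift old axes",X.T@d*100,"shift final axes",T.T@d*100)
E
python3 - <<'E'
from h import *
from scipy.optimize import least_squares
s,p,R=pose();print(R.as_matrix().round(3))
plan([.4465,.2095,.404],np.pi/2)
def tri(a,b):
    f=lambda X:np.r_[px("top",X)-a,px("scene",X)-b]
    r=least_squares(f,[.6,.3,.1]);print(r.x.round(3),r.fun.round(1))
tri((277,152),(220,205));tri((108,193),(118,302))
E
```

```text
[[ 0.387 -0.     0.922]
 [-0.922  0.002  0.387]
 [-0.002 -1.     0.   ]]
t 0.1 pos [ 0.223 -0.53   0.404] jaw -1.173 w 0.0856 q6 -0.121
turn [-1.548  0.313  0.311] shift old axes [-59.499   0.101  49.276] shift final axes [-73.941 -22.381  -0.009]
[0.746 0.061 0.117] [-0.2 -0.3  0.4  0.1]
[0.671 0.432 0.124] [-5.7 -8.9  9.3  3. ]
```

>>> arm_command(
  increments=[0,0.133,0,0,0,0,0,0,0.133,0,0,0,0,0,0,0.132,0,0,0,0,0,0,0,0,-5.3,0,1.6,0,0,0,0,-5.3,0,1.6,0,0,0,0,-5.3,0,1.6,0,0,0,0,-5.3,0,1.6,0,0,0,0,-5.3,0,1.6,0],
  grip_force=40,
)

```text
clock: 1.1
position: [0.3029, -0.2633, 0.4044]
ee_rot: [0.5, -0.5, 0.5, -0.5]
contact_force: [0.5, 0.1, -0.1]
width: 0.0852
```

>>> arm_command(
  increments=[0,0,0,-5.3,0,1.6,0,0,0,0,-5.3,0,1.6,0,0,0,0,-5.3,0,1.6,0,0,0,0,-5.3,0,1.6,0,0,0,0,-5.3,0,1.6,0,0,0,0,-5.3,0,1.6,0,0,0,0,-5.3,0,1.6,0,0,0,0,-5.3,0,1.6,0],
)

```text
clock: 2.1
position: [0.4309, 0.1608, 0.4045]
ee_rot: [-0.5, 0.5, -0.5, 0.5]
contact_force: [0.5, -0.9, -0.5]
width: 0.0855
```

```bash
sed -i 's/z=np.array(\[0,0,-1.\]); T=np.c_\[x,np.cross(z,x),z\]/y=np.array([0,0,-1.]); T=np.c_[x,y,np.cross(x,y)]/' h.py; python3 -c "
from h import *
plan([.4455,.2095,.195],-np.pi/2)"
```

```text
t 2.1 pos [0.431 0.161 0.404] jaw -1.57 w 0.0855 q6 1.776
turn [-0.  0.  0.] shift old axes [-4.882 20.946  1.459] shift final axes [-4.872 20.948  1.459]
```

>>> arm_command(
  increments=[0,0,0,-4.9,0,1.45,0,0,0,0,0,5,0,0,0,0,0,0,5,0,0,0,0,0,0,5,0,0,0,0,0,0,4,0,0,0,0,0,0,2.4,0,0,0,0,0,0,0,0,0,0,0,0,0,0,0,1],
)

```text
clock: 3.1
position: [0.4459, 0.208, 0.1913]
ee_rot: [0.5, -0.5, 0.5, -0.5]
contact_force: [0.1, 0.5, -0.5]
width: 0.0699
```

>>> arm_command(
  increments=[0,0,0,0,0,0,1,0,0,0,0,0,0,1,0,0,0,0,0,0,1,0,0,0,0,0,0,1],
)

```text
clock: 3.6
position: [0.4458, 0.208, 0.1921]
ee_rot: [0.501, -0.499, 0.5, -0.5]
contact_force: [-1.0, -0.0, 5.4]
width: 0.0347
```

>>> arm_command(
  increments=[0,0,0,0,-2,0,1,0,0,0,0,-4,0,1,0,0,0,0,-4,0,1,0,0,0,0,-4,0,1,0,0,0,5.1,0,0.1,1,0,0,0,5.1,0,0.1,1,0,0,0,5.1,0,0.1,1,0,0,0,5.1,0,0.1,1],
)

```text
clock: 4.6
position: [0.4488, 0.0024, 0.3312]
ee_rot: [-0.5, 0.5, -0.5, 0.5]
contact_force: [-0.6, 0.6, -0.7]
width: 0.0341
```

>>> arm_command(
  increments=[0,0,0,5.1,0,0.2,1,0,0,0,5.1,0,0.1,1,0,0,0,5.3,0,0.1,1,0,0,0,0,0,0,1],
)

```text
clock: 5.1
position: [0.4534, -0.1544, 0.3311]
ee_rot: [-0.499, 0.499, -0.5, 0.502]
contact_force: [0.5, 0.5, -0.9]
width: 0.0341
```

```bash
python3 - <<'E'
from h import *
plan([.4537,-.151,.198],-np.pi/2)
im=vision.get_image("scene")[:,:,::-1]; cv2.imwrite("pics/s1.png",cv2.resize(im[120:330,240:520],None,fx=2.8,fy=2.8))
E
```

```text
t 5.1 pos [ 0.453 -0.154  0.331] jaw -1.576 w 0.0341 q6 1.103
turn [-0.001 -0.005  0.002] shift old axes [-0.372 13.309  0.008] shift final axes [-0.345 13.31   0.028]
```

View pics/s1.png

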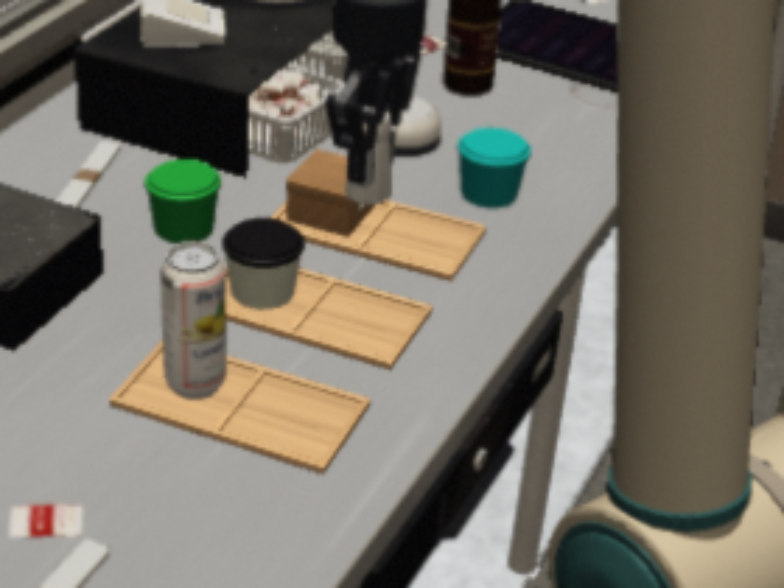

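The shaker is held upright. Lowering it now.

>>> arm_command(
  increments=[0,0,0,-0.3,3.5,0,1,0,0,0,0,4,0,1,0,0,0,0,3.5,0,1,0,0,0,0,1.7,0,1,0,0,0,0,0.4,0,1,0,0,0,0,0.2,0,1,0,0,0,0,0,0,1],
)

```text
clock: 6.02
position: [0.4537, -0.148, 0.1985]
ee_rot: [-0.5, 0.5, -0.499, 0.5]
contact_force: [0.5, -0.5, -2.7]
width: 0.0345
```

>>> arm_command(
  increments=[0,0,0,0,0.1,0,1,0,0,0,0,0,0,0.6,0,0,0,0,0,0,0,0,0,0,0,0,0,0,0,0,0,0,0,0,0,0,0,0,0,-3,0,0,0,0,0,0,-5,0,0,0,0,0,0,-5,0,0],
)

```text
clock: 7.02
position: [0.4531, -0.1481, 0.3279]
ee_rot: [0.5, -0.5, 0.5, -0.5]
contact_force: [0.6, -0.6, -0.2]
width: 0.0851
```

>>> arm_command(
  increments=[0,0,0,0,-4,0,0,0,0,0,-5,0,0,0,0,0,0,-5,0,0,0,0,0,0,-5,0,0,0,0,0,0,-5,0,0,0,0,0,0,-5,0,0,0,0,0,0,-5,0,0,0],
)

```text
clock: 7.9
position: [0.4531, 0.1534, 0.3668]
ee_rot: [-0.5, 0.5, -0.5, 0.5]
contact_force: [0.4, -0.3, 0.2]
width: 0.0855
```

```bash
python3 - <<'E'
from h import *
plan([.5795,.3727,.36],-np.pi/2)
im=vision.get_image("scene")[:,:,::-1]; cv2.imwrite("pics/s2.png",cv2.resize(im[120:330,240:520],None,fx=2.8,fy=2.8))
im=vision.get_image("top")[:,:,::-1]; cv2.imwrite("pics/t2.png",cv2.resize(im[205:330,270:470],None,fx=4,fy=4,interpolation=cv2.INTER_CUBIC))
E
```

```text
t 7.9 pos [0.453 0.153 0.367] jaw -1.571 w 0.0855 q6 1.752
turn [-0. -0.  0.] shift old axes [-21.931   0.678  12.638] shift final axes [-21.928   0.676  12.642]
```

View pics/t2.png

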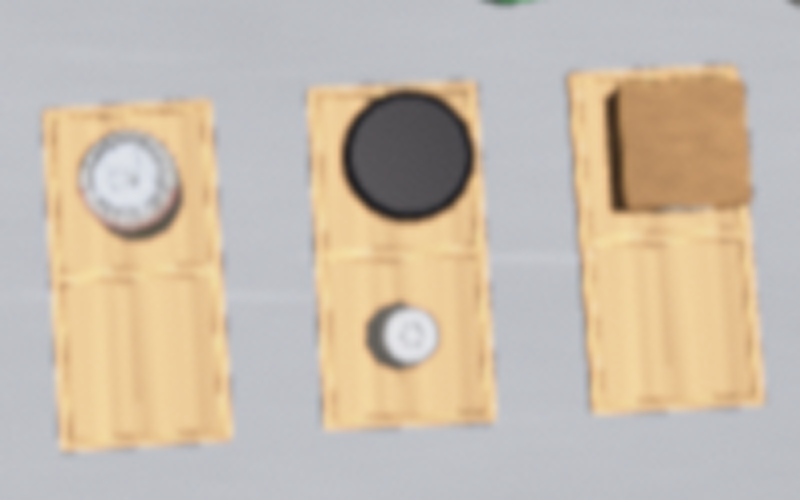

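View pics/s2.png

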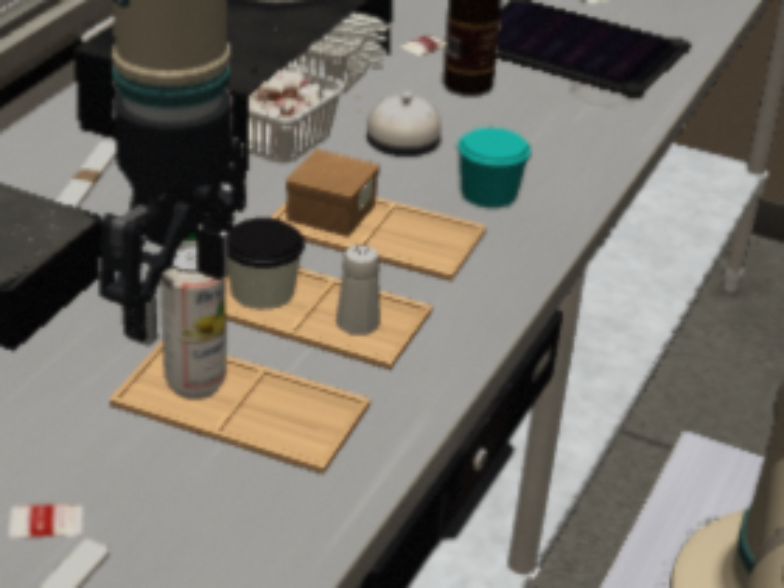

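The shaker stands in the middle of the near half (base about (400,335) against a half centre of about (405,340)). Next is the tumbler.

>>> arm_command(
  increments=[0,0,0,-4.4,0,2.5,0,0,0,0,-4.4,0,2.5,0,0,0,0,-4.4,0,2.5,0,0,0,0,-4.4,0,2.5,0,0,0,0,-4.3,0,2.6,0,0,0,0,0,0,0,0,0,0,0,0,0,0,0],
)

```text
clock: 8.88
position: [0.5794, 0.3698, 0.3659]
ee_rot: [-0.499, 0.501, -0.5, 0.5]
contact_force: [0.3, -0.3, -0.2]
width: 0.0856
```

```bash
python3 - <<'E'
from h import *
plan([.5795,.3727,.206],-np.pi/2)
im=vision.get_image("scene")[:,:,::-1]; cv2.imwrite("pics/s3.png",cv2.resize(im[190:400,50:310],None,fx=2.8,fy=2.8))
E
```

```text
t 8.88 pos [0.579 0.37  0.366] jaw -1.571 w 0.0856 q6 2.039
turn [ 0.002 -0.001  0.002] shift old axes [-0.316 15.991  0.035] shift final axes [-0.287 15.992  0.009]
```

View pics/s3.png

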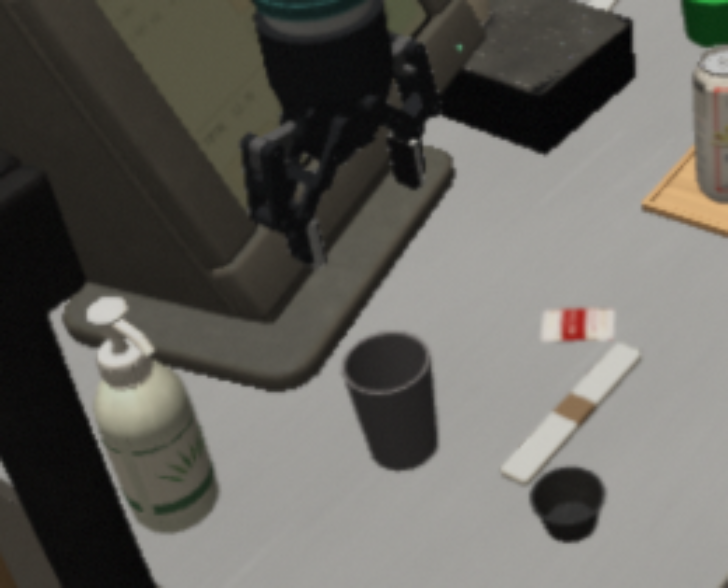

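>>> arm_command(
  increments=[0,0,0,-0.3,4,0,0,0,0,0,0,4.5,0,0,0,0,0,0,4,0,0,0,0,0,0,2.5,0,0,0,0,0,0,1,0,0,0,0,0,0,0,0,0,0,0,0,0,0,0,0.5,0,0,0,0,0,0,1],
  grip_force=20,
)

```text
clock: 9.93
position: [0.5801, 0.3739, 0.2088]
ee_rot: [0.501, -0.499, 0.5, -0.501]
contact_force: [0.1, -1.0, 3.7]
width: 0.0601
```

>>> arm_command(
  increments=[0,0,0,0,0,0,1,0,0,0,0,0,0,1,0,0,0,0,0,0,1],
)

```text
clock: 10.3
position: [0.58, 0.3739, 0.2087]
ee_rot: [0.501, -0.499, 0.499, -0.501]
contact_force: [-0.1, -2.4, 7.3]
width: 0.0603
```

>>> arm_command(
  increments=[0,0,0,0,-2,0,1,0,0,0,0,-4.5,0,1,0,0,0,0,-5.5,0,1,0,0,0,0,-5,0,1,0,0,0,3.7,0,-3.5,1,0,0,0,3.7,0,-3.5,1,0,0,0,3.7,0,-3.5,1,0,0,0,3.7,0,-3.5,1],
)

```text
clock: 11.3
position: [0.438, 0.2248, 0.3768]
ee_rot: [0.5, -0.5, 0.5, -0.5]
contact_force: [0.0, 0.4, -1.3]
width: 0.0605
```

>>> arm_command(
  increments=[0,0,0,4.5,0,0,1,0,0,0,4.5,0,0,1,0,0,0,4.5,0,0,1,0,0,0,4.5,0,0,1,0,0,0,4.3,0,0,1,0,0,0,0,0,0,1],
)

```text
clock: 12.05
position: [0.4393, 0.0007, 0.377]
ee_rot: [-0.499, 0.499, -0.501, 0.502]
contact_force: [0.5, 0.0, -0.5]
width: 0.0598
```

```bash
python3 - <<'E'
from h import *
plan([.440,.003,.2145],-np.pi/2)
im=vision.get_image("scene")[:,:,::-1]; cv2.imwrite("pics/s4.png",cv2.resize(im[120:330,240:520],None,fx=2.8,fy=2.8))
E
```

```text
t 12.05 pos [0.439 0.001 0.377] jaw -1.575 w 0.0598 q6 1.419
turn [-0.001 -0.004  0.001] shift old axes [-0.246 16.249  0.058] shift final axes [-0.23  16.249  0.072]
```

View pics/s4.png

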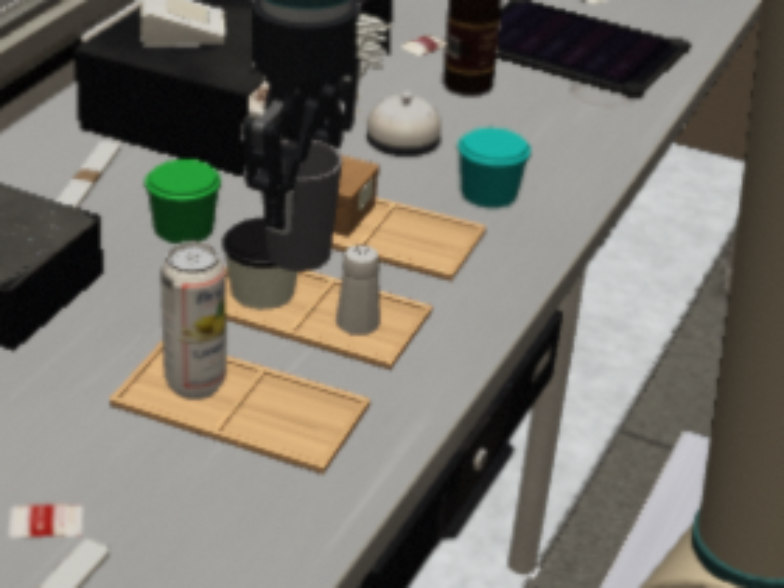

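>>> arm_command(
  increments=[0,0,0,-0.2,4,0,1,0,0,0,0,5,0,1,0,0,0,0,4,0,1,0,0,0,0,2.2,0,1,0,0,0,0,0.7,0,1,0,0,0,0,0.2,0,1,0,0,0,0,0,0,1],
)

```text
clock: 12.98
position: [0.4399, 0.0051, 0.2165]
ee_rot: [0.5, -0.5, 0.499, -0.5]
contact_force: [0.7, 0.3, -0.0]
width: 0.0601
```

>>> arm_command(
  increments=[0,0,0,0.2,0.2,0,1,0,0,0,0,0,0,1],
)

```text
clock: 13.22
position: [0.4395, 0.0026, 0.2141]
ee_rot: [-0.5, 0.5, -0.5, 0.5]
contact_force: [-0.5, 0.9, -0.7]
width: 0.0601
```

>>> arm_command(
  increments=[0,0,0,0,0,0,0.2,0,0,0,0,0,0,0,0,0,0,0,0,0,0,0,0,0,0,-2,0,0,0,0,0,0,-5,0,0,0,0,0,0,-5,0,0,0,0,0,0,-4,0,0],
)

```text
clock: 14.1
position: [0.4393, 0.0029, 0.3758]
ee_rot: [-0.5, 0.5, -0.5, 0.501]
contact_force: [-0.6, -0.0, -0.5]
width: 0.0854
```

```bash
python3 - <<'E'
from h import *
plan([.5405,.2105,.25],.559-np.pi/2)
im=vision.get_image("scene")[:,:,::-1]; cv2.imwrite("pics/s5.png",cv2.resize(im[120:330,240:520],None,fx=2.8,fy=2.8))
E
```

```text
t 14.1 pos [0.439 0.003 0.376] jaw -1.571 w 0.0854 q6 1.419
turn [-0.002 -0.559  0.001] shift old axes [-20.769  12.588  10.093] shift final axes [-12.236  12.576  19.591]
```

View pics/s5.png

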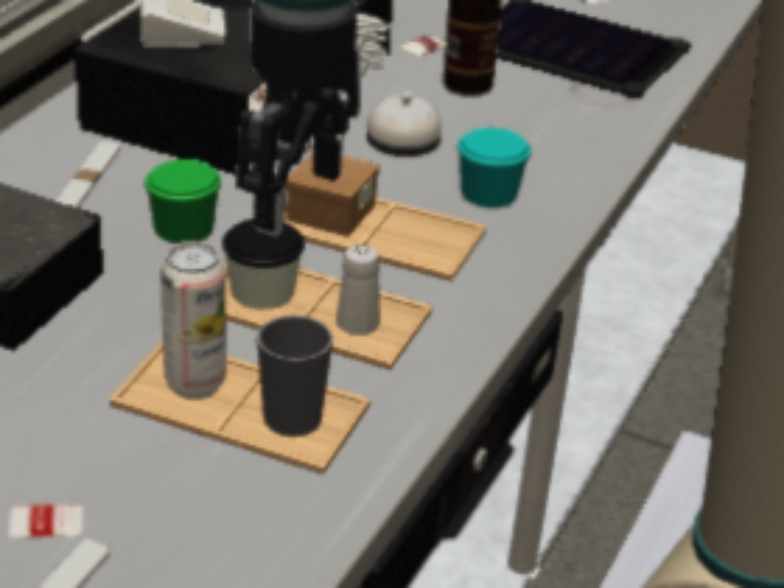

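The tumbler stands upright on the near half. Next is the sachet.

>>> arm_command(
  increments=[0,0,0,-4.15,0,2.05,0,0,0,0,-4.15,0,2.05,0,0,0,0,-4.15,0,2.05,0,0,0,0,-4.15,0,2.05,0,0,0,0,-4.15,0,2.05,0.3,0,-0.14,0,0,0,0,0.3,0,-0.14,0,0,0,0,0.3,0,-0.14,0,0,0,0,0.3],
)

```text
clock: 15.15
position: [0.5419, 0.2106, 0.373]
ee_rot: [-0.594, 0.594, -0.384, 0.383]
contact_force: [-0.4, 0.1, 0.7]
width: 0.0597
```

>>> arm_command(
  increments=[0,-0.139,0,0,0,0,0.3,0,0,0,0,4,0,0.3,0,0,0,0,4,0,0.3,0,0,0,0,4,0,0.3,0,0,0,0,1,0,0.3,0,0,0,0,0,0,0.3],
)

```text
clock: 15.9
position: [0.5421, 0.2103, 0.2436]
ee_rot: [-0.618, 0.619, -0.343, 0.343]
contact_force: [-0.5, -0.1, 0.4]
width: 0.0598
```

```bash
python3 - <<'E'
from h import *
plan([.5415,.210,.175],.559-np.pi/2)
im=vision.get_image("scene")[:,:,::-1]; cv2.imwrite("pics/s6.png",cv2.resize(im[220:360,190:330],None,fx=4,fy=4))
im=vision.get_image("top")[:,:,::-1]; cv2.imwrite("pics/t6.png",cv2.resize(im[205:315,110:250],None,fx=4,fy=4))
E
```

```text
t 15.9 pos [0.542 0.21  0.244] jaw -1.012 w 0.0598 q6 1.263
turn [ 0.001 -0.    -0.   ] shift old axes [-0.002  6.856 -0.064] shift final axes [-0.003  6.855 -0.068]
```

View pics/s6.png

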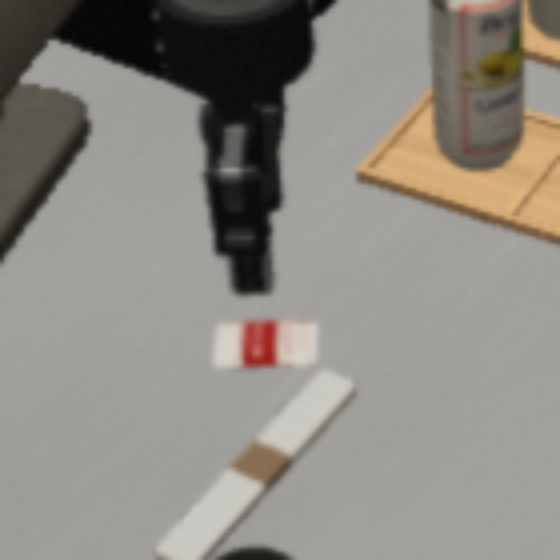

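>>> arm_command(
  increments=[0,0,0,0,3,0,0.3,0,0,0,0,2.5,0,0.3,0,0,0,0,1.4,0,0.3,0,0,0,0,0,0,0.3,0,0,0,0,0,0,1,0,0,0,0,0,0,1,0,0,0,0,0,0,1],
)

```text
clock: 16.88
position: [0.5425, 0.2105, 0.1759]
ee_rot: [0.619, -0.618, 0.342, -0.343]
contact_force: [0.1, -0.6, 5.7]
width: 0.0335
```

```bash
python3 - <<'E'
from h import *
plan([.4655,-.3065,.33],-np.pi/2+.05)
im=vision.get_image("scene")[:,:,::-1]; cv2.imwrite("pics/s7.png",cv2.resize(im[220:360,190:330],None,fx=4,fy=4))
E
```

```text
t 16.88 pos [0.543 0.21  0.176] jaw -1.012 w 0.0335 q6 1.263
turn [-0.003  0.509  0.   ] shift old axes [ 39.762 -15.46  -33.901] shift final axes [ 51.247 -15.408 -10.277]
```

View pics/s7.png

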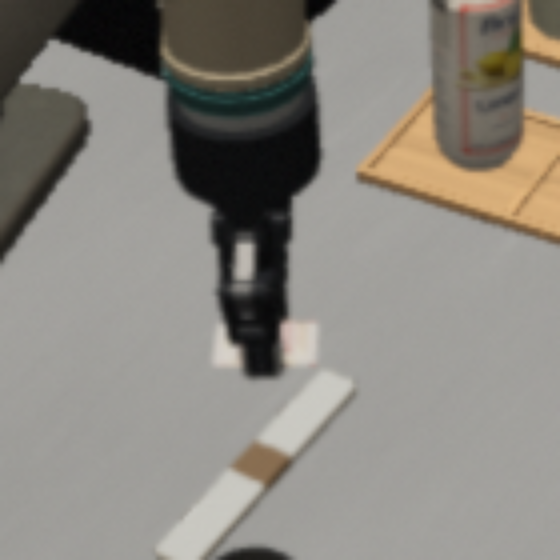

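>>> arm_command(
  increments=[0,0,0,0,-2,0,1,0,0.127,0,0,-4.5,0,1,0,0.127,0,0,-4.5,0,1,0,0.127,0,0,-4,0,1,0,0.128,0,0,-3,0,1,0,0,0,4,0,-3.5,1,0,0,0,4,0,-3.5,1,0,0,0,4.5,0,-3.3,1],
)

```text
clock: 17.92
position: [0.4438, 0.0795, 0.3547]
ee_rot: [-0.513, 0.513, -0.487, 0.487]
contact_force: [1.0, -2.1, 0.3]
width: 0.0336
```

>>> arm_command(
  increments=[0,0,0,5.5,0,0,1,0,0,0,5.5,0,0,1,0,0,0,5.5,0,0,1,0,0,0,5.5,0,0,1,0,0,0,5.5,0,0,1,0,0,0,5.5,0,0,1,0,0,0,5.7,0,0,1,0,0,0,0,0,0,1],
)

```text
clock: 18.92
position: [0.4645, -0.31, 0.3543]
ee_rot: [-0.511, 0.512, -0.488, 0.489]
contact_force: [-0.1, 0.5, 0.0]
width: 0.0334
```

```bash
python3 - <<'E'
from h import *
plan([.4655,-.3065,.182],-np.pi/2+.05)
im=vision.get_image("scene")[:,:,::-1]; cv2.imwrite("pics/s8.png",cv2.resize(im[120:330,240:520],None,fx=2.8,fy=2.8))
E
```

```text
t 18.93 pos [ 0.464 -0.31   0.354] jaw -1.525 w 0.0334 q6 0.813
turn [-0.    -0.005  0.002] shift old axes [-0.38  17.232  0.112] shift final axes [-0.346 17.233  0.119]
```

View pics/s8.png

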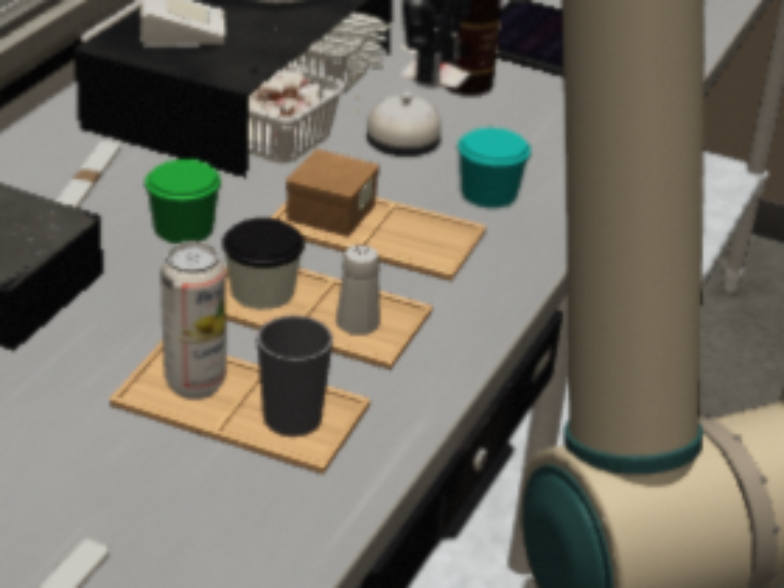

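>>> arm_command(
  increments=[0,0,0,-0.4,4.5,0,1,0,0,0,0,5,0,1,0,0,0,0,4.5,0,1,0,0,0,0,2.3,0,1,0,0,0,0,0.7,0,1,0,0,0,0,0,0,1,0,0,0,0,0.2,0,1,0,0,0,0,0,0,1],
)

```text
clock: 19.98
position: [0.4646, -0.3023, 0.1837]
ee_rot: [0.512, -0.512, 0.487, -0.488]
contact_force: [0.1, -0.7, -1.0]
width: 0.0331
```

>>> arm_command(
  increments=[0,0,0,0.2,0.2,0,1,0,0,0,0,0,0,1,0,0,0,0,0,0,0.3,0,0,0,0,0,0,0.3,0,0,0,0,-2,0,0.3,0,0,0,0,-5,0,0,0,0,0,0,-5,0,0,0,0,0,0,-5,0,0],
)

```text
clock: 20.98
position: [0.4642, -0.304, 0.3522]
ee_rot: [-0.512, 0.512, -0.487, 0.487]
contact_force: [1.1, -0.8, 0.1]
width: 0.085
```

```bash
python3 - <<'E'
from h import *
plan([.435,.3675,.35],-np.pi/2)
im=vision.get_image("scene")[:,:,::-1]; cv2.imwrite("pics/s9.png",cv2.resize(im[120:330,240:520],None,fx=2.8,fy=2.8))
E
```

```text
t 20.98 pos [ 0.464 -0.304  0.352] jaw -1.521 w 0.085 q6 0.816
turn [ 0.    0.05 -0.  ] shift old axes [-67.209   0.228   0.428] shift final axes [-67.147   0.219  -2.921]
```

View pics/s9.png

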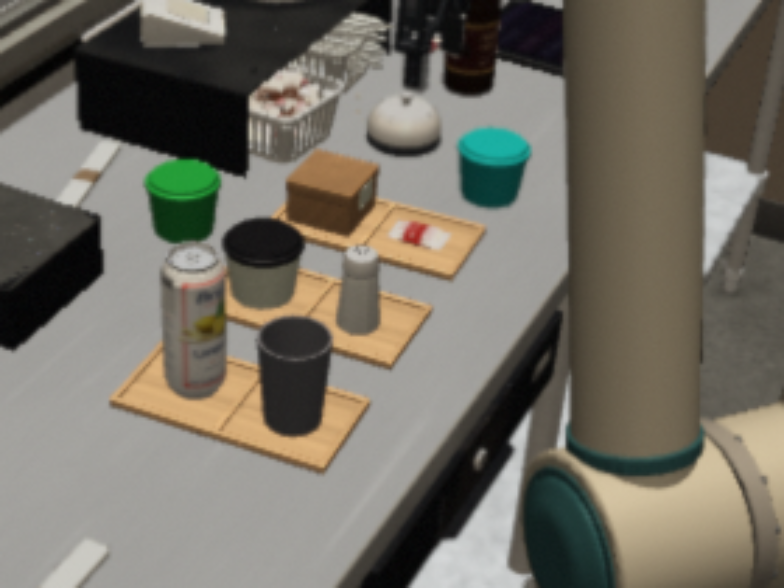

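The sachet lies flat at (418,233) on the carton's board. The cup is the last one.

>>> arm_command(
  increments=[0,0.05,0,0,0,0,0,0,0,0,-5.6,0,-0.3,0,0,0,0,-5.6,0,-0.3,0,0,0,0,-5.6,0,-0.3,0,0,0,0,-5.6,0,-0.3,0,0,0,0,-5.6,0,-0.3,0,0,0,0,-5.6,0,-0.3,0,0,0,0,-5.6,0,-0.3,0],
)

```text
clock: 22.02
position: [0.443, 0.0895, 0.3507]
ee_rot: [-0.5, 0.5, -0.5, 0.5]
contact_force: [0.3, 0.1, 0.3]
width: 0.0855
```

>>> arm_command(
  increments=[0,0,0,-5.6,0,-0.2,0,0,0,0,-5.6,0,-0.2,0,0,0,0,-5.6,0,-0.2,0,0,0,0,-5.6,0,-0.2,0,0,0,0,-5.5,0,0,0,0,0,0,0,4,0,0,0,0,0,0,4,0,0,0,0,0,0,0,0,0],
)

```text
clock: 23.02
position: [0.4341, 0.3662, 0.2675]
ee_rot: [-0.497, 0.503, -0.5, 0.499]
contact_force: [-0.0, 0.0, -0.0]
width: 0.0855
```

```bash
python3 - <<'E'
from h import *
plan([.435,.3675,.176],-np.pi/2)
im=vision.get_image("scene")[:,:,::-1]; cv2.imwrite("pics/s10.png",cv2.resize(im[280:420,180:340],None,fx=4,fy=4))
E
```

```text
t 23.02 pos [0.434 0.366 0.268] jaw -1.571 w 0.0855 q6 2.149
turn [0.007 0.    0.005] shift old axes [-0.176  9.153  0.152] shift final axes [-0.134  9.155  0.091]
```

View pics/s10.png

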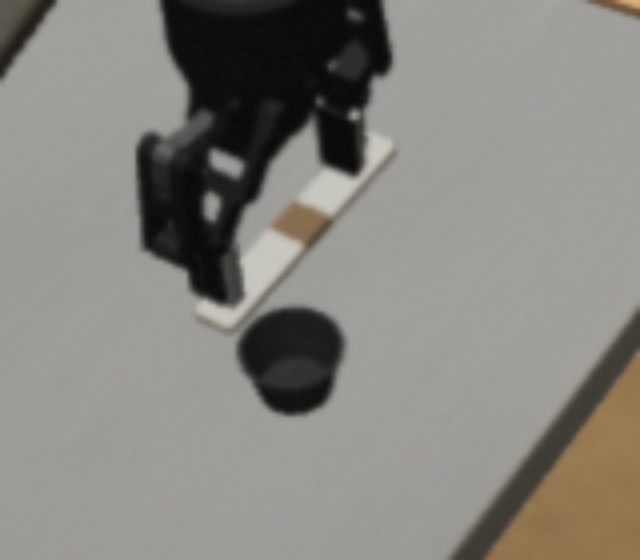

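>>> arm_command(
  increments=[0,0,0,0,4,0,0,0,0,0,0,3.5,0,0,0,0,0,0,1.4,0,0,0,0,0,0,0,0,0,0,0,0,0,0,0,1,0,0,0,0,0,0,1,0,0,0,0,0,0,1,0,0,0,0,0,0,1],
)

```text
clock: 24.08
position: [0.436, 0.3672, 0.1834]
ee_rot: [0.501, -0.499, 0.5, -0.5]
contact_force: [-0.5, -0.5, 5.3]
width: 0.0478
```

```bash
python3 - <<'E'
from h import *
plan([.5615,-.3045,.38],-np.pi/2)
im=vision.get_image("scene")[:,:,::-1]; cv2.imwrite("pics/s11.png",cv2.resize(im[280:420,180:340],None,fx=4,fy=4))
E
```

```text
t 24.07 pos [0.436 0.367 0.183] jaw -1.571 w 0.0478 q6 2.149
turn [-0.003 -0.    -0.002] shift old axes [ 67.137 -19.733  12.601] shift final axes [ 67.168 -19.662  12.545]
```

View pics/s11.png

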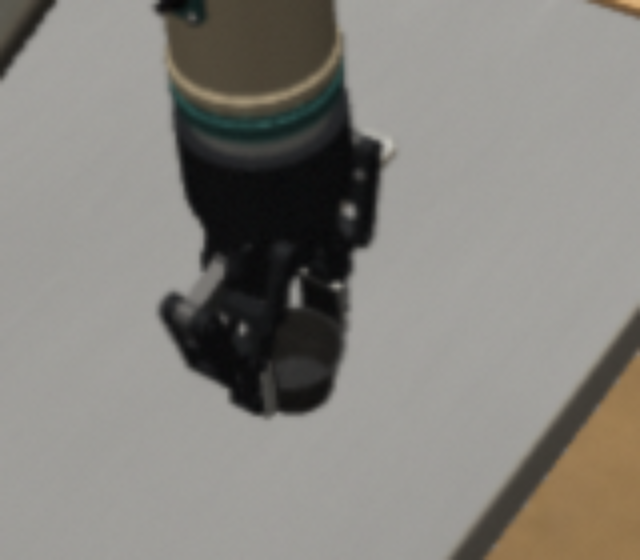

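>>> arm_command(
  increments=[0,0,0,0,-1.5,0,1,0,0,0,0,-3.5,0,1,0,0,0,0,-5,0,1,0,0,0,0,-5,0,1,0,0,0,0,-4.5,0,1,0,0,0,5.2,0,0.9,1,0,0,0,5.2,0,0.9,1,0,0,0,5.2,0,0.9,1],
)

```text
clock: 25.12
position: [0.4622, 0.2094, 0.3781]
ee_rot: [0.501, -0.5, 0.499, -0.5]
contact_force: [0.8, -1.0, 0.1]
width: 0.0482
```

>>> arm_command(
  increments=[0,0,0,5.2,0,1,1,0,0,0,5.2,0,1,1,0,0,0,5.2,0,1,1,0,0,0,5.2,0,1,1,0,0,0,5.2,0,1,1,0,0,0,5.2,0,1,1,0,0,0,5.2,0,1,1,0,0,0,5.2,0,1,1],
)

```text
clock: 26.12
position: [0.5423, -0.2068, 0.378]
ee_rot: [-0.5, 0.5, -0.5, 0.501]
contact_force: [0.7, 0.0, -0.5]
width: 0.048
```

>>> arm_command(
  increments=[0,0,0,5,0,1,1,0,0,0,4.8,0,0.9,1,0,0,0,0,3,0,1,0,0,0,0,4,0,1,0,0,0,0,0,0,1],
)

```text
clock: 26.75
position: [0.5602, -0.3026, 0.3045]
ee_rot: [0.499, -0.5, 0.502, -0.498]
contact_force: [0.1, 0.2, 0.6]
width: 0.048
```

```bash
python3 - <<'E'
from h import *
plan([.561,-.3045,.240],-np.pi/2)
im=vision.get_image("scene")[:,:,::-1]; cv2.imwrite("pics/s12.png",cv2.resize(im[90:250,300:480],None,fx=4,fy=4))
im=vision.get_image("top")[:,:,::-1]; cv2.imwrite("pics/t12.png",cv2.resize(im[205:330,270:470],None,fx=4,fy=4,interpolation=cv2.INTER_CUBIC))
E
```

```text
t 26.75 pos [ 0.56  -0.303  0.304] jaw -1.571 w 0.048 q6 0.967
turn [ 0.006 -0.001 -0.004] shift old axes [0.212 6.448 0.117] shift final axes [0.188 6.45  0.081]
```

View pics/s12.png

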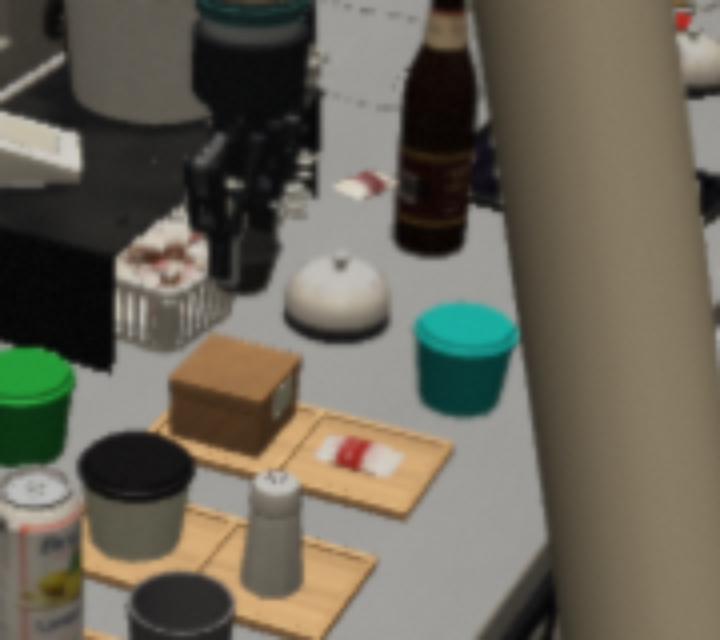

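View pics/t12.png

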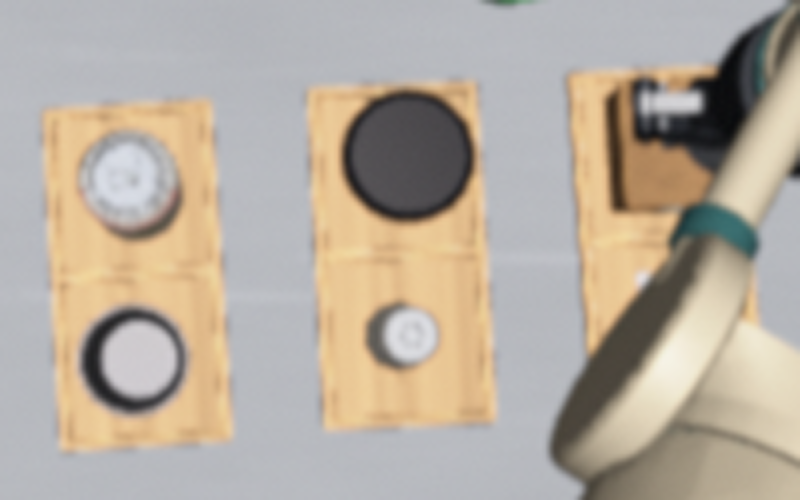

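>>> arm_command(
  increments=[0,0,0,0,3,0,1,0,0,0,0,2.3,0,1,0,0,0,0,0.9,0,1,0,0,0,0,0,0,1,0,0,0,0,0,0,1],
)

```text
clock: 27.48
position: [0.562, -0.3035, 0.2464]
ee_rot: [-0.5, 0.5, -0.499, 0.501]
contact_force: [-0.3, -0.0, 0.1]
width: 0.0484
```

>>> arm_command(
  increments=[0,0,0,0,0.5,0,1,0,0,0,0,0,0,1,0,0,0,0,0.2,0,1,0,0,0,0,0,0,1],
)

```text
clock: 27.98
position: [0.5615, -0.3033, 0.2385]
ee_rot: [-0.5, 0.5, -0.5, 0.5]
contact_force: [-1.3, 0.6, 4.1]
width: 0.0482
```

```bash
python3 - <<'E'
from h import *
plan([.561,-.3045,.2384],-np.pi/2)
im=vision.get_image("scene")[:,:,::-1]; cv2.imwrite("pics/s13.png",cv2.resize(im[140:240,320:420],None,fx=6,fy=6,interpolation=cv2.INTER_CUBIC))
E
```

```text
t 27.98 pos [ 0.562 -0.303  0.238] jaw -1.571 w 0.0482 q6 0.967
turn [-0.001 -0.     0.   ] shift old axes [ 0.123  0.007 -0.05 ] shift final axes [ 0.123  0.007 -0.05 ]
```

View pics/s13.png

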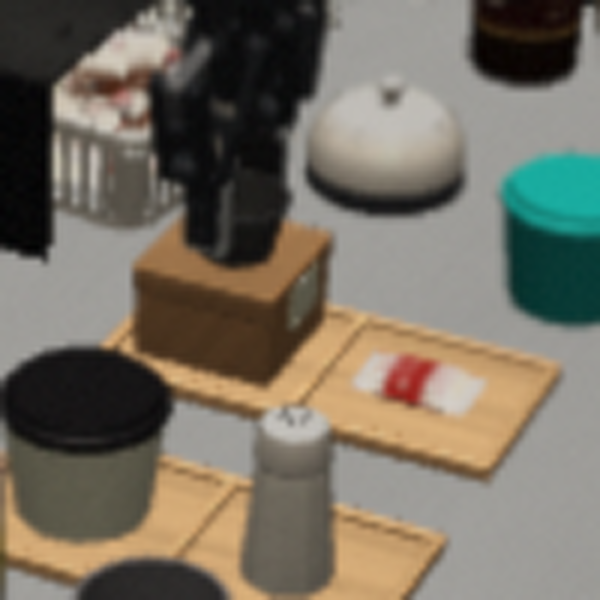

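Contact at 4 N: the cup is standing on the lid. Releasing in small steps.

>>> arm_command(
  increments=[0,0,0,0,0,0,0.3,0,0,0,0,0,0,0.1,0,0,0,0,0,0,0,0,0,0,0,0,0,0,0,0,0,0,-1.5,0,0,0,0,0,0,-4,0,0,0,0,0,0,-5,0,0,0,0,0,0,-4,0,0],
)

```text
clock: 29.02
position: [0.5615, -0.3032, 0.3862]
ee_rot: [-0.5, 0.5, -0.499, 0.501]
contact_force: [-0.1, 0.0, 0.2]
width: 0.0853
```

>>> arm_command(
  increments=[0,0,0,-5,0,-2,0,0,0,0,-5,0,-2,0,0,0,0,-5,0,-2,0,0,0,0,-5,0,-2,0,0,0,0,-5,0,-2,0,0,0,0,-5,0,-2,0,0,0,0,-5,0,0,0,0,0,0,-5,0,0,0],
)

```text
clock: 30.02
position: [0.4409, 0.0983, 0.3842]
ee_rot: [-0.501, 0.499, -0.499, 0.501]
contact_force: [0.2, -0.1, -0.1]
width: 0.0856
```

>>> arm_command(
  increments=[0,0,0,-5,0,0,0,0,0,0,-5,0,0,0,0,0,0,-5,0,0,0,0,0,0,-5,0,0,0,0,0,0,0,0,0,0],
)

```text
clock: 30.65
position: [0.4413, 0.2997, 0.3836]
ee_rot: [0.502, -0.5, 0.499, -0.499]
contact_force: [0.7, -1.0, 0.3]
width: 0.0855
```

```bash
python3 - <<'E'
from h import *
print(manip.get_state()['position'])
im=vision.get_image("scene")[:,:,::-1]; cv2.imwrite("pics/s14.png",cv2.resize(im[150:300,270:430],None,fx=5,fy=4,interpolation=cv2.INTER_CUBIC)); cv2.imwrite("pics/s14.png",cv2.resize(im[170:290,270:430],None,fx=5,fy=5,interpolation=cv2.INTER_CUBIC))
im=vision.get_image("top")[:,:,::-1]; cv2.imwrite("pics/t14.png",cv2.resize(im[210:330,270:470],None,fx=4,fy=4,interpolation=cv2.INTER_CUBIC))
E
```

```text
[0.44128073 0.29966451 0.38359118]
```

View pics/t14.png

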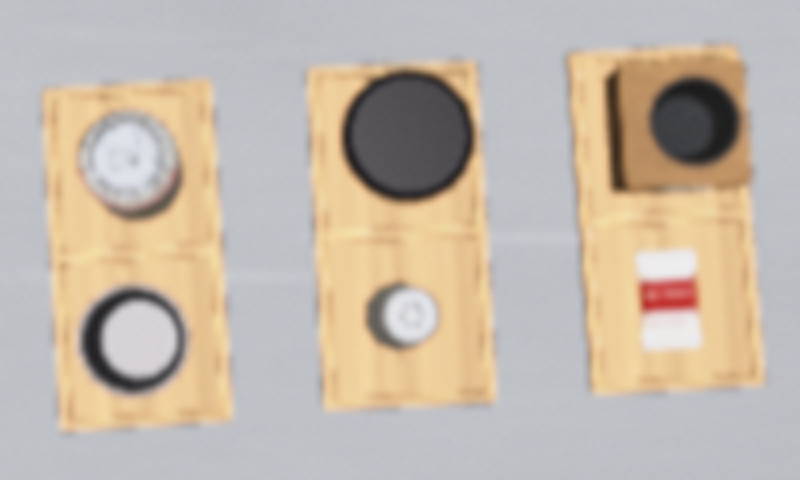

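View pics/s14.png

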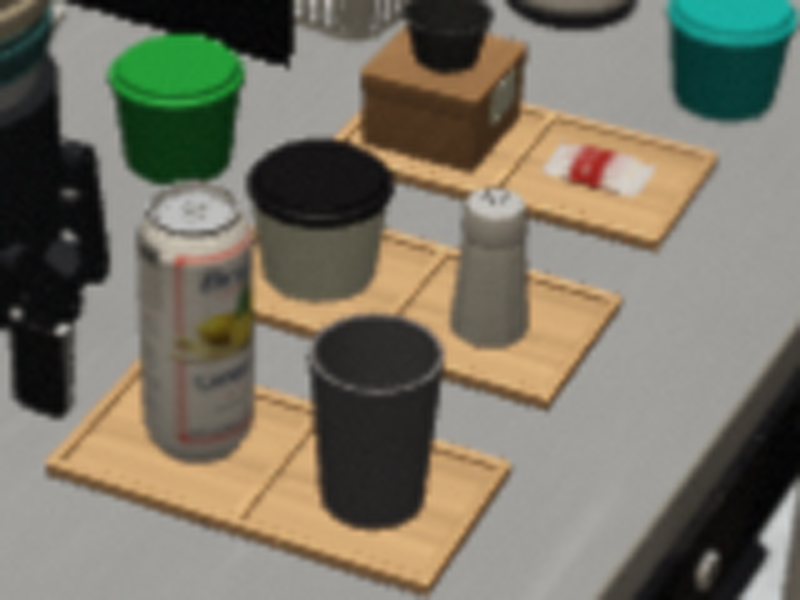

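```bash
python3 - <<'E'
from h import *
np.set_printoptions(precision=4,suppress=True)
B=lambda u,v,z:w("top",crop((u,v),4,270,210),z)[:2]
SB=lambda u,v,z:w("scene",crop((u,v),5,270,170),z)[:2]
def loc(p,c,y): e=np.array([np.cos(y),np.sin(y)]);d=p-np.array(c);return 1000*np.array([d@e,-d[0]*e[1]+d[1]*e[0]])
Lb=((.4894,.0041),.0725);M=((.5025,-.1494),.052);Rb=((.5136,-.3045),.053)
print("tumbler",loc(B(134,340,.09),*Lb),"scene",loc(SB(377,355,.09),*Lb))
print("shaker",loc(B(411,314,.083),*M),loc(SB(495,206,.084),*M))
s=np.mean([B(*p,.021) for p in[(637,252),(694,249),(702,347),(642,350)]],0);print("sachet",loc(s,*Rb))
cup=B(695,121,.084); ct=np.array([.5637,-.305]);print("cup-carton mm",(cup-ct)*1000)
print("can",loc(B(130,157,.139),*Lb),"pot",loc(B(408,135,.067),*M),"carton",loc(ct,*Rb))
E
```

```text
tumbler [-49.2635   1.1297] scene [-52.4526   3.697 ]
shaker [-47.0267   4.3317] [-52.5903  10.8415]
sachet [-48.1801   5.2394]
cup-carton mm [-2.4137  2.3926]
can [44.6056 -4.8299] pot [51.7064 -1.0437] carton [50.0032 -3.1534]
```

```bash
python3 -c "
from rig import ticket
print(ticket.sign_off())"
```

```text
the job is handed in; nothing more can be done
None
```

All four small things are on their boards and the job is handed in, at about 31 s of the 120 s. The sign-off gives no verdict.

- **Placed:** the salt shaker went on the pot's board (middle), the tumbler on the can's board (left) and the sachet on the carton's board (right). The sauce cup went on the carton's lid.
- **Top camera, last check:** distances from each half's centre, or from the lid's centre for the cup, against a limit of 15 mm along x and y (straight-line for the cup):

| Item | Off in x | Off in y |
|---|---|---|
| Tumbler | about 1 mm | about 1 mm |
| Shaker | about 1 mm | about 4 mm |
| Sachet | about 0 mm | about 5 mm |
| Cup | about 2 mm | about 2 mm |

- **Upright and unmoved:** everything looks upright in both pictures. The can, pot and carton show at the same pixels as at the start. The gripper was open and clear of everything.
- **Disagreement:** the scene camera put the shaker about 11 mm off in y rather than 4. Its view of the board edges is itself shifted by about 4–5 mm from the top camera's. Allowing for that, it would be about 6–7 mm, and either figure is within the limit.

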